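# Tighten an optical flat's retaining ring with a two-pin face spanner

### The arm

A 6-joint arm with a two-finger parallel gripper is mounted at the origin on a cart in front of the work surface, level with it; the furniture and walls round the work are solid. World frame = base frame: x ahead of the robot, y to its left, z up, the work surface at z = 0. Lengths are in mm, angles in degrees, forces in N, time in s.
With the tool pointing down it reaches from about 375 to 900 mm from the base axis. Payload 3.1 kg.
Tool frame: the origin (TCP) lies midway between the tips of the shut fingers; the grasp point (between the pads) lies manip.hold_point_z behind it (manip.hold_point_z is the distance from the TCP to the grasp point, in mm); z points along the fingers, y is the direction in which the jaws open and shut (so a half turn about z gives the same grasp; the last joint's range is limited). The gripper opens to 85 mm and grips with 20 to 120 N. Pads are 22 mm wide; open, the fingers measure 114 mm over their backs; the gripper's body (76 mm by 85 mm) begins 54 mm behind the grasp point. The pads swing forward as they close: fully open they stand 13 mm farther back than shut.
Start: joints at [-75.716, 30.224, 82.088, -0, 67.689, -10.227], TCP at [259.313, -568.642, 231.31] pointing down, gripper open.
Joint ranges: [-176.69, 176.69], [-43.24, 126.21], [12.49, 139.97], [-82, 262], [0, 151.66], [-163.58, 163.58]. Speed limits (degrees/s): [159.86, 159.86, 180, 180, 180, 180].

### API

Orientations are given as a 3x3 rotation matrix whose columns are the frame's x, y, z axes.
In Python, from station import manip gives the robot as it stands. Calls block until the motion is done:
- manip.goto(position, orientation): joint-space move of the TCP to a pose.
- manip.move_l(position, orientation=None, rate=150, threshold=None): straight line of the TCP; orientation=None keeps the orientation; rate is the mean speed in mm/s. With threshold (N) it stops when the force on the tool has changed by that much, and returns True; else False.
- manip.set_joints(angles): joint-space move.
- manip.gripper_to(opening, newtons=None): finger opening in mm; newtons is the grip in N (None keeps the last); returns when the fingers have stopped.
- manip.dwell(seconds).
- manip.ik(position, orientation): joint angles nearest the present ones, or None.
- manip.read_state(): the state.
- manip.get_image(name): name is "scene" or "top" or "wrist"; returns the picture (384x512x3 uint8, red, green, blue); there is no depth.
- manip.camera_params(name): a dict with "camera_matrix" (3x3 intrinsics, pixels), "rvec" (rotation vector, rad) and "tvec" (3), from world to camera coordinates, as OpenCV has them; the wrist camera has in their place "T_tool_cam" (4x4, takes a point from camera to tool coordinates, whose origin is the TCP and whose axes are the flange's). Camera axes: x right, y down, z forward; pixel columns grow to the right and rows downward; lengths in mm; the calibration is good to about 2 mm. A picture is of the moment at which its call begins: read the wrist's pose just before it. camera_params takes no time and is no camera call.
A pose or a line that the arm cannot do raises manip.IKError and nothing moves.
- manip.hand_in(): hands the job in, once; it reports no verdict.
Trained networks look in the newest picture that a camera, given by its name, has taken for a name from the list of things; names that differ only in an ending like _2 or _b are one class to them, and where a whole thing is asked for, a point or a joint stands for the part that bears it (a point fixed in the world has none). Each returns a list of dicts, best first, with "conf" (0 to 1); they miss things now and then, are a little off and sometimes report something else, mostly with a low value. They report only what shows in the picture. A call takes as long as a camera call. They do not tell look-alikes from the thing itself.
- manip.search_frame(camera, thing): "at" ([row, column] in pixels, amid what is visible of it).
- manip.masks_of(camera, thing): "pixels" (384x512 bool, what is visible of it) and "at" ([row, column] in pixels, amid what is visible of it).
- manip.pinpoint(camera, thing): "at" ([row, column] in pixels: a listed point, or the origin of a listed thing).
The state is a dict: "t": time; "qpos": joint angles; "qvel": joint speeds; "joint_efforts": joint torques, N m; "position": TCP position; "eef_rot": TCP orientation; "ft_force": force on the tool from outside, world axes, zero at the start; "torque": the same for the moment, N m; "finger_gap": finger opening in mm.
Only numpy, scipy, OpenCV 4.12 (cv2) and the standard library are available. Lean on these libraries where they do the work, as an engineer would, in place of code of your own. Each camera call takes 0.05 s, during which the arm holds its last target.

### The job

Take the two-pin face spanner from its wooden stand, lay its pins on the retaining ring of the optical flat's cell and feel, pressing only lightly and never knocking the ring, until both pins drop fully into the ring's two holes; then turn it clockwise (seen from above) until the ring bears on the glass and tighten it with about 0.4 newton metres, so that it is tight but the glass is not strained. Then, without slackening the ring, put the spanner back upright in its stand, pins in the slot, let go of it, and leave the other things on the bench where they are.

Things in the scene. Friction and masses are not known exactly. Their poses are not given: they have to be found in the camera images.
- spanner: Two-pin face spanner, 0.14 kg, upright in its stand: a dark steel crossbar 68 x 14 x 8 mm, flat underneath, two pins below it and a flat aluminium wing handle above it. Origin at the centre of the bar's underside; z up along the handle, x along the bar from pin to pin, y across. Half a turn about z gives the same spanner.
- spanner_grip (a point): Point to grip on the spanner's wing, 36 mm above the bar's underside. The wing is 12 mm thick (y) and 34 mm wide (x), its flats grooved; it reaches from 13 to 55 mm above the bar's underside. A thin neck joins it to the bar, whose top is 8 mm above the underside. Axes as the spanner's.
- spanner_face (a point): Centre of the flat underside of the spanner's bar, half-way between the pins; axes as the spanner's. The two round pins are 5 mm thick with ball ends, stand 27 mm either side (x) and end 7 mm below this point. With the spanner fully home in the ring, the bar lies on the ring and this point is at ring_face.
- cell: Fixed mounting cell of an optical flat: an aluminium drum 88 mm across with a knurled band, rim 38 mm above the bench, on a dark base plate 104 x 104 x 10 mm screwed down. Inside lies a round glass flat, held by the steel retaining ring in the mouth. Origin at the base's underside, z up, y along the line of two short dark marks on the rim.
- ring_face (a point): Centre of the retaining ring's top face, on its axis, 40 mm above the bench, 2 mm proud of the rim; axes as the cell's (it does not turn with the ring). The ring is 68 mm across, bore 40 mm, with two holes 6.5 mm wide, 8.5 mm deep, opposite each other 27 mm from the axis. Their angle is not measured: within 0.55 rad either way of the y axis.
- ring_thread (a joint): Turn of the ring on its thread, rad, clockwise positive: 0 where it bears on the glass, negative before (it starts 0.3 to 0.6 short of it). Turning it takes 0.12 N m until then (pins rubbing lightly, 3 N, do not turn it); there it stops. It stays where it is left, and does not sink as it turns.
- ring_windup (a joint): Elastic give of the ring, thread and glass, rad, clockwise: 0.25 rad for each N m on the ring, so 0.03 while it is being turned and 0.1 when it bears on the glass and is tightened with 0.4 N m. Springs back to 0 when let go.
- stand_top (a point): Centre of the top of the spanner's fixed wooden stand, a block 104 x 50 x 26 mm. In its top is a slot 65 mm long (x), 10.5 mm wide (y), 16 mm deep; the spanner stands with its pins in the slot and its bar's underside on the block, spanner_face at this point. z up.
- loupe: Bystander: green eye loupe, 39 mm across, 30 mm high; origin at its underside.
- white_cap: Bystander: white snap cap, 27 mm across, 11 mm high; origin at its underside.
- bulb_blower: Bystander: blue rubber bulb blower, 64 mm across, 104 mm high; origin at its underside.
- dust_brush: Bystander: flat dust brush, 165 mm long, lying; origin at its underside.
- engineer_square: Bystander: steel engineer's square, 78 x 98 x 15 mm, lying; origin at its underside.
- vial_1: Bystander: amber glass vial with black cap, 24 mm across, 54 mm high; origin at its underside.
Mind the look-alikes: they are no part of the job. What is shaped like the spanner but yellow is not meant.

How it is judged (in metres and radians):
On the way, in this order (a step that is already met when the one before it is completed fails the run):
1. both pins are in the ring's holes (at least 4 mm deep), the spanner upright on the ring's axis, before the ring is tightened (z of spanner_face in the frame of ring_face below 0.003 m and horizontal distance between spanner_face and ring_face below 0.003 m and angle between the z axis of spanner_face and the z axis of ring_face, either way round below 0.08 rad and value of joint ring_thread below -0.05 rad), for 0.2 s.
2. the ring bears on the glass and is being tightened with at least 0.22 N m by the spanner, both pins engaged (value of joint ring_thread above -0.02 rad and value of joint ring_windup above 0.055 rad and z of spanner_face in the frame of ring_face below 0.004 m and horizontal distance between spanner_face and ring_face below 0.004 m), for 0.2 s.
At the end, for the whole second after the job is handed in: The ring, tightened by 0.22 to 0.6 N m, still bears on the glass (within 0.03 rad); the spanner rests upright (0.1 rad) in its stand, underside within 2.5 mm of the stand's top, middle within 8 mm of the stand's, bar within 0.2 rad of the slot (value of joint ring_thread above -0.03 rad and value of joint ring_windup below 0.03 rad and horizontal distance between spanner_face and stand_top below 0.008 m and z of spanner_face in the frame of stand_top below 0.0025 m and angle between spanner_face's own z axis and vertical below 0.1 rad and angle between the x axis of spanner_face and the x axis of stand_top, either way round below 0.2 rad and linear speed of spanner below 0.02 m/s); the robot touches nothing.
It fails at once if the spanner is pressed or knocked against the ring or cell with more than 40 N (contact force between spanner and cell above 40 N).
It fails at once if the ring is tightened with more than 0.6 N m, straining the glass (value of joint ring_windup above 0.15 rad).
It fails at once if the fingers push on the cell or turn the ring without the spanner (contact force between the fingers and cell above 3 N).
It fails at once if a bystander is moved by more than 15 mm (distance of any of loupe, white_cap, bulb_blower, dust_brush, engineer_square, vial_1 from where it was at the start of the episode above 0.015 m).
It also fails if it takes over 72 s, if anything falls off the work surface, if the arm or the gripper's body presses on something with over 40 N, if the wrist force passes 120 N, or if a joint passes its speed limit or range.

## Working session

There is one attempt and no reset: what is moved stays moved. The work goes in short steps, each a Python script; the robot and the scene stay as the last script left them, time stands still between calls to the robot, and variables do not carry over. Pictures are saved under pics/ and viewed, and the job is handed in when it is done.

```bash
ls; mkdir -p pics
python3 - <<'E'
from station import manip
import cv2
for n in ["scene","top","wrist"]:
    im=manip.get_image(n); cv2.imwrite(f"pics/{n}0.png",im[:,:,::-1])
    print(n,{k:v.tolist() if hasattr(v,'tolist') else v for k,v in manip.camera_params(n).items()})
    for th in ["spanner","spanner_grip","cell","ring_face","stand_top","spanner_face"]:
        try: print(th,[(r['at'],round(float(r['conf']),2)) for r in manip.pinpoint(n,th)])
        except Exception as e: print(th,e)
s=manip.read_state(); print(s, manip.hold_point_z)
E
```

```text
pics
scene {'camera_matrix': [[460.20370124849546, 0.0, 259.99591691999495], [0.0, 460.20370124849546, 184.33665036637058], [0.0, 0.0, 1.0]], 'rvec': [1.882285443767799, -1.0603142871851066, 0.6358201277785513], 'tvec': [-269.028735121771, 304.9536464833246, 847.9916831673922]}
spanner [([184.7, 207.3], 0.73), ([269.3, 368.7], 0.7), ([235.2, 332.4], 0.59)]
spanner_grip [([275.8, 339.3], 0.93), ([255.8, 372.6], 0.91), ([222.1, 331.4], 0.67)]
cell [([198.3, 206.7], 0.82)]
ring_face [([185.5, 205.6], 0.83)]
stand_top [([234.2, 337.9], 0.6)]
spanner_face [([266.2, 369.8], 0.84), ([291.9, 338.9], 0.73), ([236.0, 331.6], 0.65)]
top {'camera_matrix': [[347.0191968931003, 0.0, 257.8690246722566], [0.0, 347.0191968931003, 194.28195809636512], [0.0, 0.0, 1.0]], 'rvec': [2.2033619029741516, -2.1969090544235748, 0.06584195642949195], 'tvec': [7.696336876601704, 548.8981258377175, 929.1405983195617]}
spanner [([223.8, 385.9], 0.59), ([208.6, 340.5], 0.51), ([262.6, 369.4], 0.46)]
spanner_grip [([224.3, 388.4], 0.75), ([210.1, 345.8], 0.55), ([270.3, 371.3], 0.54)]
cell [([205.6, 201.7], 0.62)]
ri
[... 769 characters left out ...]
6.76900693e+01, -1.02282746e+01]), 'qvel': array([ 0.00788215,  0.08628614, -0.05277313,  0.04199007,  0.12537239,
       -0.00589983]), 'joint_efforts': array([ 6.81045076e-04, -4.42331851e+01, -1.78424102e+01, -1.19536089e-04,
        6.75750016e-04,  5.41680727e-07]), 'position': array([ 259.31102425, -568.63799833,  231.31987423]), 'eef_rot': array([[ 9.09870548e-01,  4.14892257e-01, -1.49463156e-05],
       [ 4.14892258e-01, -9.09870548e-01,  2.85990589e-06],
       [-1.24126596e-05, -8.80325478e-06, -1.00000000e+00]]), 'ft_force': array([ 0.4987195 , -0.10443493, -0.53248009]), 'torque': array([-0.07506362, -0.01752028,  0.04321538]), 'finger_gap': 85.44006649503893} 18.700000000000003
```

Run:
```python
import cv2,numpy as np
a=cv2.imread('pics/scene0.png');b=cv2.imread('pics/top0.png')
cv2.imwrite('pics/s1.png',cv2.resize(a[140:340,150:430],(784,560),interpolation=cv2.INTER_CUBIC))
cv2.imwrite('pics/t1.png',cv2.resize(b[150:310,150:430],(784,448),interpolation=cv2.INTER_CUBIC))
```

```text
(no output)
```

View pics/scene0.png

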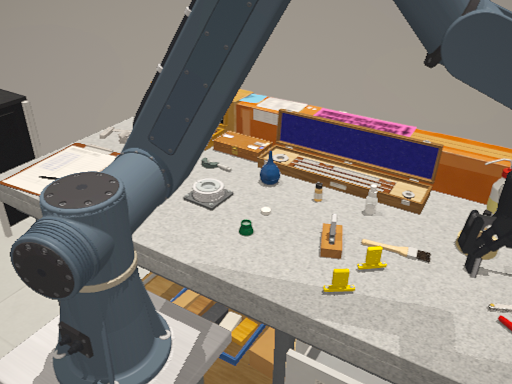

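View pics/s1.png

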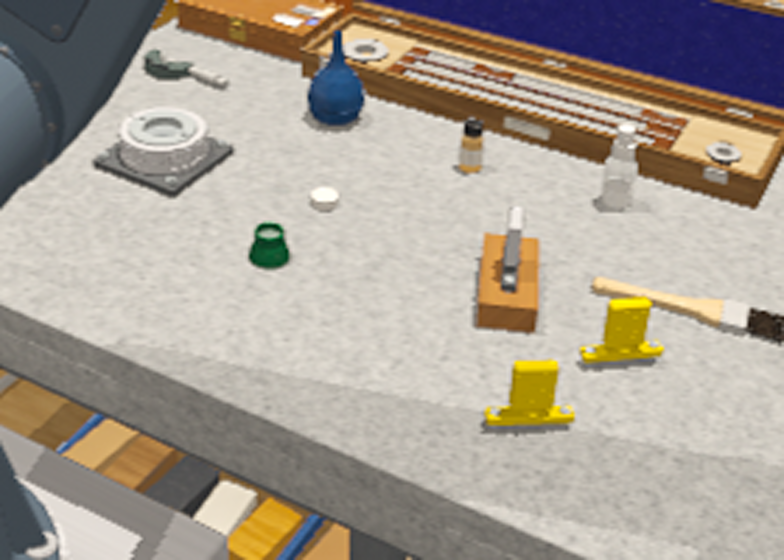

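View pics/t1.png

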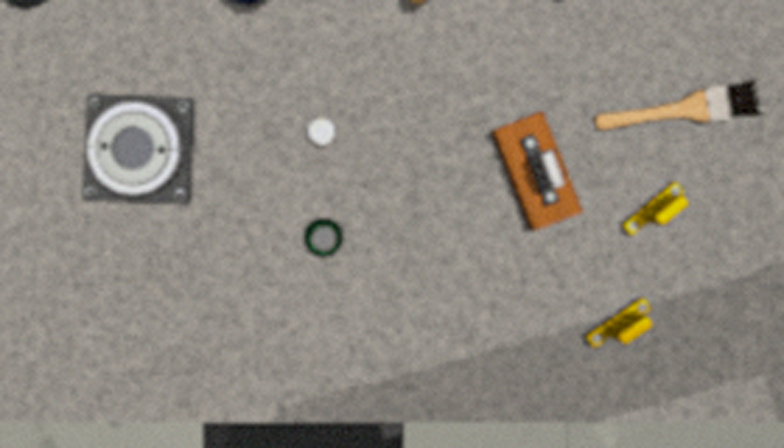

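View pics/top0.png

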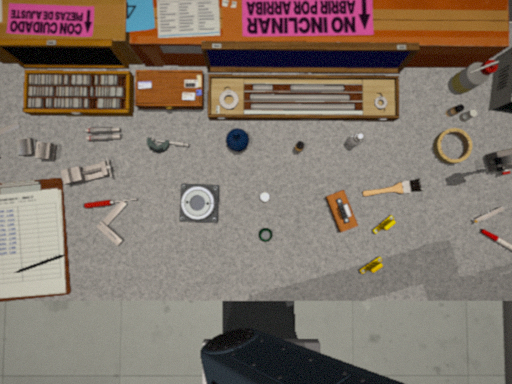

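The top view shows the cell at about (199,203) with the ring's two holes visible. The steel spanner in its stand is at about (341,211), and there are two yellow look-alikes. I'll work out rough positions and then look closer with the wrist camera.

```bash
cat > h.py <<'E'
import numpy as np, cv2
from station import manip
def ray(name,rc,z,st=None):
    p=manip.camera_params(name);K=np.array(p['camera_matrix'])
    d=np.linalg.inv(K)@np.array([rc[1],rc[0],1.])
    if name=='wrist':
        T=np.array(p['T_tool_cam']);R=np.array(st['eef_rot']);o=R@T[:3,3]+np.array(st['position']);d=R@T[:3,:3]@d
    else:
        R,_=cv2.Rodrigues(np.array(p['rvec']));o=-R.T@np.array(p['tvec']).ravel();d=R.T@d
    return (o+d*(z-o[2])/d[2])
def proj(P,st):
    p=manip.camera_params('wrist');K=np.array(p['camera_matrix']);T=np.array(p['T_tool_cam']);R=np.array(st['eef_rot'])
    q=T[:3,:3].T@(R.T@(np.array(P)-st['position'])-T[:3,3]);q=K@q;return q[:2]/q[2]
def down(a): # tool z down, tool y axis at world angle a (deg)
    a=np.radians(a);y=np.array([np.cos(a),np.sin(a),0]);z=np.array([0,0,-1.]);x=np.cross(y,z)
    return np.column_stack([x,y,z])
E
python3 - <<'E'
from h import *
print('stand top', ray('top',[207.1,339.9],26), ray('scene',[234.2,337.9],26))
print('spface top', ray('top',[209.3,343],26), ray('scene',[236,331.6],26))
print('grip', ray('top',[210.1,345.8],62), ray('scene',[222.1,331.4],62))
print('ring', ray('top',[198.4,199.6],40), ray('scene',[185.5,205.6],40))
# holes, stand corners in crop coords (col,row)
f=lambda c,r:ray('top',[150+r/2.8,150+c/2.8],z)
z=40
for c in [(104,147),(162,150)]: print('hole',f(*c))
z=26
for c in [(495,130),(545,113),(580,210),(532,229)]: print('stand',f(*c))
E
```

```text
stand top [ 514.51537685 -210.80384905   26.        ] [ 522.52769568 -225.28182961   26.        ]
spface top [ 508.64025039 -219.08372854   26.        ] [ 507.37471893 -215.01994531   26.        ]
grip [ 506.30480573 -217.12676042   62.        ] [ 512.13796823 -208.73938957   62.        ]
ring [536.18933923 163.14520878  40.        ] [521.71544992 174.56535654  40.        ]
hole [525.2824552  195.78775567  40.        ]
hole [522.61963896 141.26684005  40.        ]
stand [ 543.0696752  -175.75964765   26.        ]
stand [ 559.56954714 -224.01084713   26.        ]
stand [ 466.74439122 -256.62883298   26.        ]
stand [ 448.5505034  -210.45763205   26.        ]
```

Run:
```python
from h import *
def shoot(n):
    st=manip.read_state();im=manip.get_image('wrist');cv2.imwrite(f'pics/{n}.png',im[:,:,::-1])
    np.savez(f'pics/{n}.npz',R=st['eef_rot'],p=st['position']);return st
manip.goto([504,-217,190],down(-70.2))
s=shoot('w_span');print(s['t'],s['qpos'].round(1))
for th in ["spanner_grip","spanner_face","stand_top"]:
    z={'spanner_grip':62}.get(th,26)
    for r in manip.pinpoint('wrist',th): print(th,r['at'],round(float(r['conf']),2),ray('wrist',r['at'],z,s).round(1))
for a in (0,180): print(a,manip.ik([524,168,200],down(a)))
manip.goto([524,168,160],down(0))
s=shoot('w_ring');print(s['t'],s['qpos'].round(1),s['ft_force'],s['torque'])
for th in ["ring_face","cell"]:
    for r in manip.pinpoint('wrist',th): print(th,r['at'],round(float(r['conf']),2),ray('wrist',r['at'],40 if th[0]=='r' else 0,s).round(1))
```

```text
2.6333 [-35.   27.5  95.5  -0.   57.   35.2]
spanner_grip [179.4, 253.4] 0.83 [ 506.6 -211.1   62. ]
spanner_grip [176.3, 259.2] 0.2 [ 510.9 -214.9   62. ]
spanner_face [233.6, 344.7] 0.95 [ 474.2 -322.5   26. ]
spanner_face [302.9, 277.2] 0.77 [ 371.6 -286.3   26. ]
stand_top [172.7, 256.3] 0.66 [ 504.6 -214.3   26. ]
0 [ 6.13895405e+00  2.67940070e+01  9.47936217e+01 -2.54444375e-14
  5.84123714e+01  6.13895405e+00]
180 None
4.275 [ 6.  30.  96.9 -0.  53.1  6.1] [0.75080605 0.20183993 0.74818366] [ 0.00443274  0.0114729  -0.02722454]
ring_face [185.8, 259.2] 0.56 [526. 168.  40.]
cell [170.8, 262.4] 0.72 [529.2 171.3   0. ]
```

Run:
```python
import cv2
for n in ['w_span','w_ring']:
    a=cv2.imread(f'pics/{n}.png'); cv2.imwrite(f'pics/{n}_c.png',cv2.resize(a[85:285,125:392],(800,600),interpolation=cv2.INTER_CUBIC))
```

```text
(no output)
```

View pics/w_span_c.png

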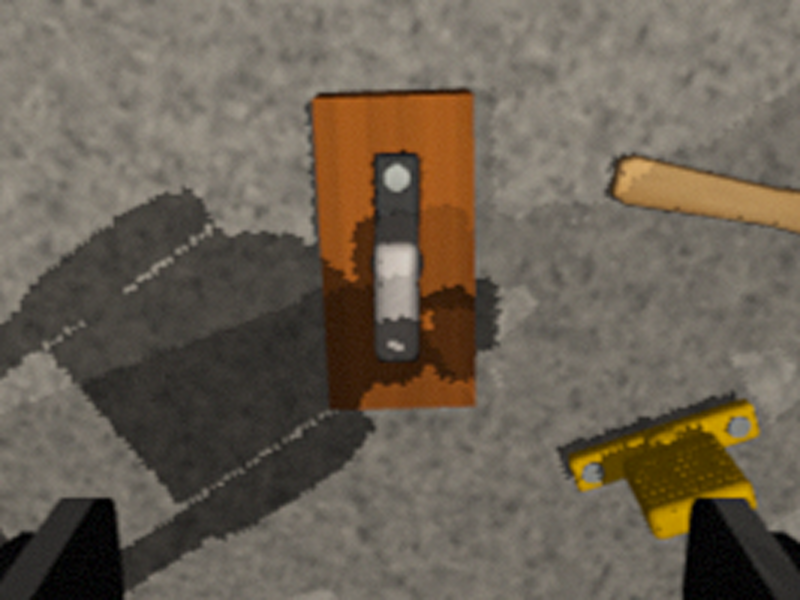

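View pics/w_ring_c.png

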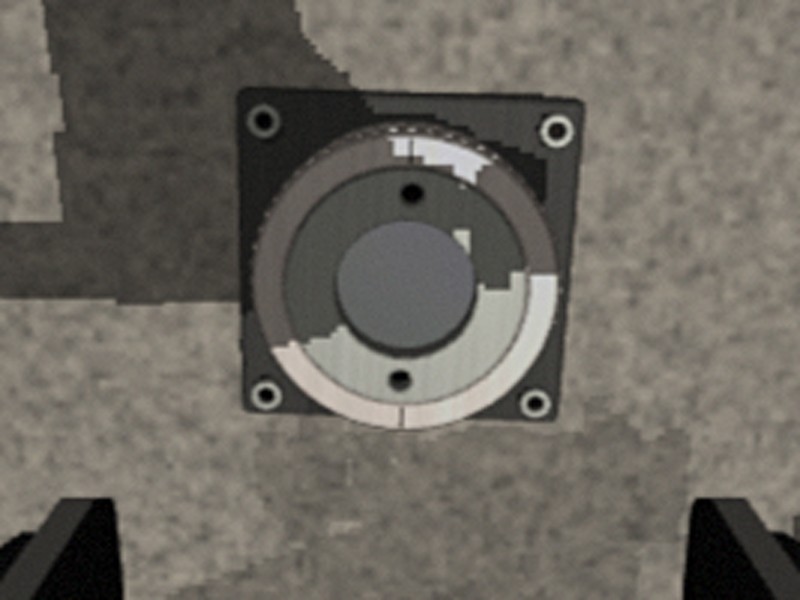

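The wrist views are clear. In the enlarged crops the holes are at about (412,193) and (400,380), and the spanner stands in the middle of its stand. Next I compute the poses.

Run:
```python
from h import *
def L(n): d=np.load(f'pics/{n}.npz');return {'eef_rot':d['R'],'position':d['p']}
k=267/800
f=lambda c,r,z,s:ray('wrist',[85+r*k-.33,125+c*k-.33],z,s)[:2]
s=L('w_ring')
a,b=f(412.5,193.5,40,s),f(400,380,40,s);print('holes',a,b,np.linalg.norm(a-b),(a+b)/2,np.degrees(np.arctan2(*(a-b)[::-1])))
a,b=f(409.5,148,38,s),f(402.5,417,38,s);print('marks',a,b,np.linalg.norm(a-b),(a+b)/2,np.degrees(np.arctan2(*(a-b)[::-1])))
e=[f(c,r,38,s) for c,r in [(252,275),(557,270),(404,430)]];print('rim',e, (e[0]+e[1])/2)
e=[f(c,r,40,s) for c,r in [(283,285),(527,280),(404,167),(406,402)]];print('ring',e)
s=L('w_span')
e=[f(c,r,26,s) for c,r in [(315,96),(471,92),(475,406),(330,410)]];print('stand',e,np.mean(e,0),np.degrees(np.arctan2(*((e[0]-e[3])[::-1]))),np.degrees(np.arctan2(*((e[1]-e[2])[::-1]))),np.linalg.norm(e[0]-e[3]),np.linalg.norm(e[0]-e[1]))
e=[f(c,r,34,s) for c,r in [(376,154),(420,154),(419,360),(377,360)]];print('bar',e,np.mean(e,0),np.degrees(np.arctan2(*((e[0]-e[3])[::-1]))),np.degrees(np.arctan2(*((e[1]-e[2])[::-1]))),np.linalg.norm(e[0]-e[3]))
```

```text
holes [528.65483213 199.2555325 ] [525.09724005 144.72069592] 54.6507535311334 [526.87603609 171.98811421] 86.26758579931813
marks [527.84568331 211.35569087] [525.80538879 132.2330296 ] 79.14896290489024 [526.82553605 171.79436023] 88.52287116115117
rim [array([483.31285846, 175.79513497]), array([569.539347  , 177.06748408]), array([526.24471083, 128.04417352])] [526.42610273 176.43130952]
ring [array([492.21803812, 173.39296136]), array([560.90011991, 174.70012636]), array([526.33795169, 206.498652  ]), array([526.83626371, 137.83422495])]
stand [array([ 547.1759335 , -175.38246147]), array([ 564.62083301, -220.47066329]), array([ 467.18856892, -259.219436  ]), array([ 449.08830404, -212.98187256])] [ 507.01840987 -217.01360833] 20.97306211658486 21.687696104518896 105.04712640820226 48.345325135982826
bar [array([ 537.75855032, -198.89916396]), array([ 542.31905122, -211.62881119]), array([ 479.07466984, -234.34196591]), array([ 474.43312558, -221.36555522])] [ 508.39634924 -216.55887407] 19.533504161964952 19.75489634111966 67.19261979604474
```

```bash
cat >> h.py <<'E'
def shoot(n):
    st=manip.read_state();im=manip.get_image('wrist');cv2.imwrite(f'pics/{n}.png',im[:,:,::-1])
    np.savez(f'pics/{n}.npz',R=st['eef_rot'],p=st['position']);return st
def crop(n,r0,r1,c0,c1):
    a=cv2.imread(f'pics/{n}.png')[r0:r1,c0:c1];k=min(800/(c1-c0),600/(r1-r0))
    cv2.imwrite(f'pics/{n}_c.png',cv2.resize(a,None,fx=k,fy=k,interpolation=cv2.INTER_CUBIC));print('k',k)
E
python3 - <<'E'
from h import *
R=down(-70.3)
manip.goto([507.5,-216.6,130],R)
manip.gripper_to(50)
manip.move_l([507.5,-216.6,43.3],R,rate=120)
s=manip.read_state();print(s['t'],s['position'],s['ft_force'])
manip.gripper_to(0,100)
manip.dwell(.2)
s=shoot('w_grip');print(s['t'],s['finger_gap'],s['position'],s['ft_force'],s['torque'])
crop('w_grip',150,384,100,412)
E
```

```text
7.175 [ 507.92351876 -216.89389951   43.70939881] [1.14285526 0.45029142 0.20841266]
7.8083 11.15455490490522 [ 507.8365581  -216.77521187   44.07880484] [-0.39619539  1.09161873  5.73249378] [ 0.10558087  0.11523886 -0.01854881]
k 2.5641025641025643
```

View pics/w_grip_c.png

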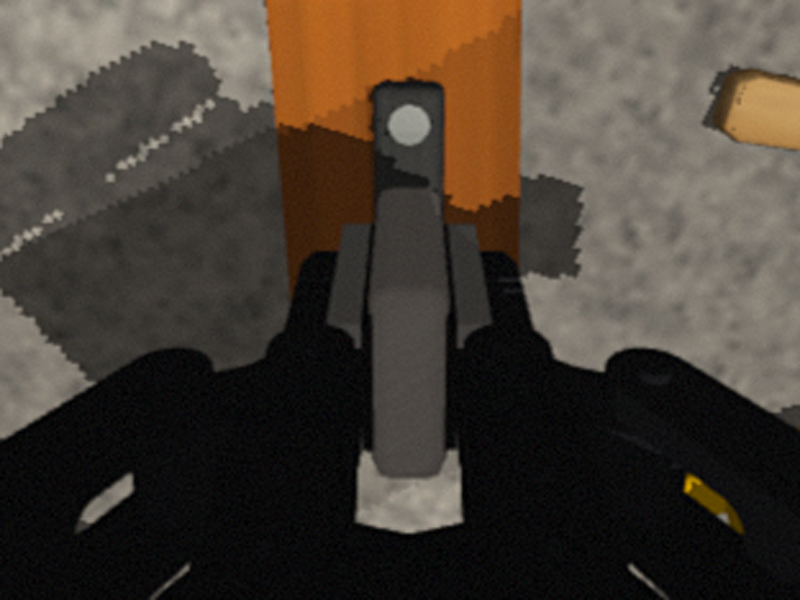

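Run:
```python
from h import *
d=np.load('pics/w_grip.npz');s={'eef_rot':d['R'],'position':d['p']}
k=1/2.5641
for c,r,z in [(408.5,125,34),(373,95,34),(444,95,34),(373,150,34),(444,150,34),(408,83,34),(410,189,81),(376,200,81),(441,200,81)]:
    P=ray('wrist',[150+r*k-.3,100+c*k-.3],z,s); print(c,r,P[:2].round(1),(s['eef_rot'].T@(P-s['position'])).round(2))
```

```text
408.5 125 [ 532.7 -206.7] [26.75 -1.1  10.1 ]
373 95 [ 536.1 -198.2] [32.86 -7.95 10.09]
444 95 [ 540.7 -211.1] [32.85  5.76 10.11]
373 150 [ 525.4 -201.9] [21.56 -8.1  10.09]
444 150 [ 530.1 -215.1] [21.55  5.9  10.1 ]
408 83 [ 540.6 -203.8] [35.26 -1.19 10.1 ]
410 189 [ 538.7 -204.7] [ 33.12  -0.91 -36.9 ]
376 200 [ 535.5 -200.8] [ 31.47  -5.65 -36.9 ]
441 200 [ 538.6 -209.4] [ 31.46   3.41 -36.9 ]
```

Run:
```python
from h import *
s=manip.read_state()
manip.move_l([507.8,-216.8,100],rate=120)
s=manip.read_state();print(s['t'],s['ft_force'],s['torque'])
manip.goto([527,172,130],down(21.3))
manip.move_l([527,172,74],rate=100)
manip.dwell(.2)
s=shoot('w_h1');print(s['t'],s['finger_gap'],s['position'],s['ft_force'],s['torque'])
crop('w_h1',120,384,80,432)
```

```text
8.4833 [-0.4698185   0.11061449 -1.83090304] [0.02283806 0.02506021 0.04145241]
10.8417 10.582806378065655 [527.56225032 172.0771975   74.76599565] [-0.3146532   0.65517341 -1.13425217] [-0.00450276  0.00194798  0.02039008]
k 2.272727272727273
```

View pics/w_h1_c.png

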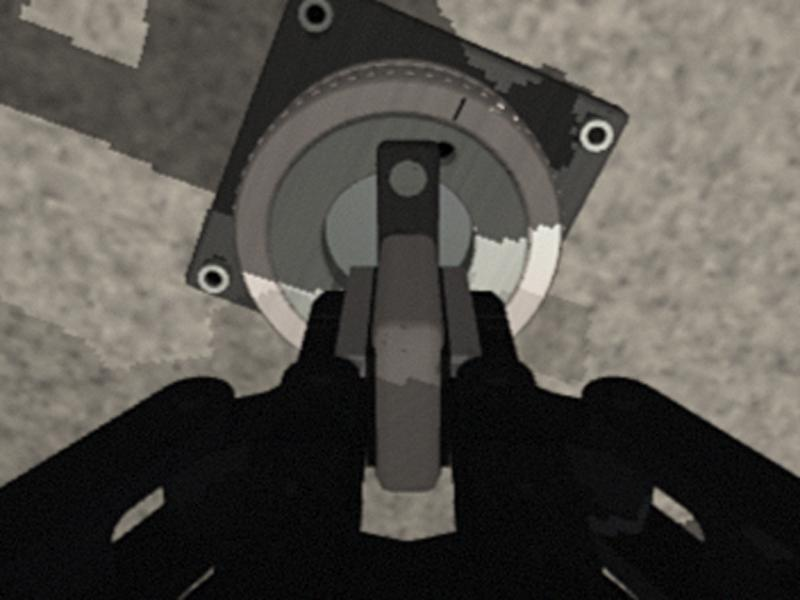

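Run:
```python
from h import *
crop('w_h1',140,270,175,345)
a=cv2.imread('pics/w_h1_c.png')
import os
cv2.imwrite('pics/w_h1_d.png',cv2.convertScaleAbs(a,alpha=1.6))
```

```text
k 4.615384615384615
```

View pics/w_h1_d.png

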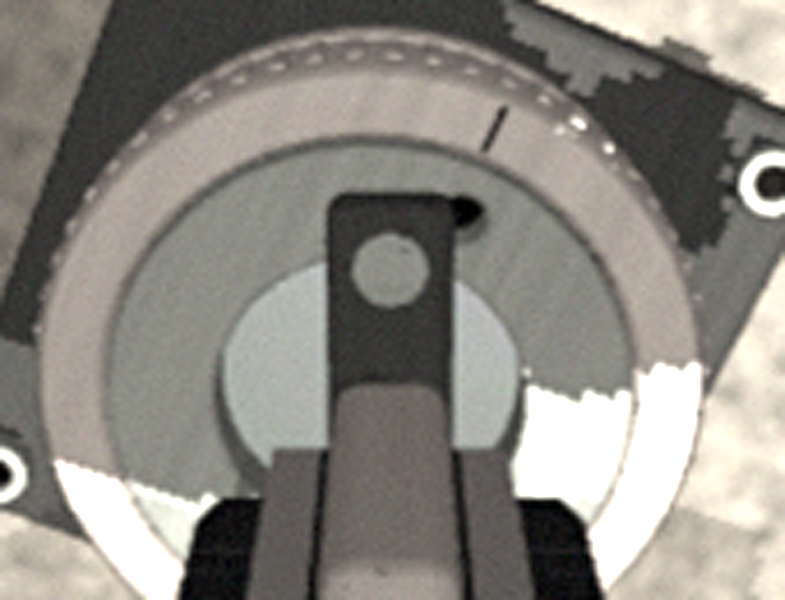

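Run:
```python
from h import *
from scipy.optimize import least_squares
d=np.load('pics/w_h1.npz');s={'eef_rot':d['R'],'position':d['p']}
k=1/4.6154
def T(c,r,z):
    P=ray('wrist',[140+r*k-.4,175+c*k-.4],z,s); return (s['eef_rot'].T@(P-s['position']))[:2]
def fit(pts,z,R):
    X=np.array([T(*p,z) for p in pts]);f=least_squares(lambda v:np.hypot(*(X-v[:2]).T)-v[2],[0,0,R]);g=least_squares(lambda v:np.hypot(*(X-v[:2]).T)-R,[0,0]);print(f.x.round(2),g.x.round(2),f.fun.round(1))
fit([(135,270),(180,215),(250,165),(370,142),(485,165),(560,220),(605,275),(630,360),(631,400)],40,34)
fit([(42,370),(75,240),(130,165),(220,100),(330,73),(440,75),(560,118),(640,190),(695,300),(703,370)],38,44)
u=74.77-58.1+40; print('bar',[T(*p,u+8).round(2) for p in [(391,270),(391,194),(328,250),(454,250),(328,380),(452,380)]])
print('hole', T(484,211,40),T(467,226,40)); a,b=T(484,155,38),T(505,108,38);print('mark',a,b,(a+b)/2)
```

```text
[ 0.76 -1.16 34.01] [ 0.78 -1.15] [ 0.  -0.1  0.2 -0.2  0.1 -0.2  0.2 -0.  -0. ]
[ 0.3  -0.52 43.21] [-0.71 -0.57] [ 0.   0.   0.   0.2 -0.4 -0.2  0.3  0.2  0.  -0.2]
bar [array([26.36,  1.7 ]), array([34.92,  1.7 ]), array([28.65, -5.1 ]), array([28.63,  8.51]), array([13.48, -5.29]), array([13.46,  8.48])]
hole [25.801058  13.3111196] [23.85374221 11.22663945]
mark [32.46715871 13.30819184] [38.4217796  15.78168486] [35.44446915 14.54493835]
```

Run:
```python
from h import *
for n in ['w_grip','w_h1','w_ring']:
    d=np.load(f'pics/{n}.npz');print(d['R'].round(4),d['p'])
    s={'eef_rot':d['R'],'position':d['p']}
    P=ray('wrist',[198,259.3],d['p'][2]-10,s);print(P,d['R'].T@(P-d['p']))
print(manip.camera_params('wrist')['T_tool_cam'])
s=manip.read_state();print(s['position'],s['eef_rot'].round(4))
```

```text
[[ 9.415e-01  3.371e-01  9.000e-04]
 [ 3.371e-01 -9.415e-01 -6.000e-04]
 [ 7.000e-04  9.000e-04 -1.000e+00]] [ 507.8365581  -216.77521187   44.07880484]
[ 533.3046145  -209.46527213   34.07880484] [26.43477879  1.69414902 10.01945334]
[[-3.633e-01  9.317e-01  1.700e-03]
 [ 9.317e-01  3.633e-01  2.000e-04]
 [-4.000e-04  1.600e-03 -1.000e+00]] [527.56225032 172.0771975   74.76599565]
[519.54995835 197.33180568  64.76599565] [26.44435942  1.69410044  9.99089263]
[[ 1.4e-03  1.0e+00  7.0e-04]
 [ 1.0e+00 -1.4e-03 -3.0e-04]
 [-3.0e-04  7.0e-04 -1.0e+00]] [524.61410166 167.08468806 160.13195754]
[526.35311778 193.5227453  150.13195754] [26.44391308  1.6941027   9.9922232 ]
[[-2.21839684e-04 -9.53597130e-01 -3.01085477e-01  7.79420246e+01]
 [ 9.99999440e-01 -5.23163617e-04  9.20163160e-04  1.43298908e+00]
 [-1.03498192e-03 -3.01085104e-01  9.53596712e-01 -1.43528317e+02]
 [ 0.00000000e+00  0.00000000e+00  0.00000000e+00  1.00000000e+00]]
[527.43546364 172.09876884  74.66400749] [[-3.633e-01  9.317e-01  1.400e-03]
 [ 9.317e-01  3.633e-01  2.000e-04]
 [-3.000e-04  1.400e-03 -1.000e+00]]
```

Run:
```python
from h import *
R=down(-3.2)
s=manip.read_state();print(s['t'])
# commanded vs actual offset
manip.move_l([524.4,171.6,70],R,rate=60)
manip.dwell(.3)
s=shoot('w_h2');print(s['t'],s['finger_gap'],s['position'],s['eef_rot'].round(4)[:2,:2],s['ft_force'],s['torque'])
crop('w_h2',140,270,175,345)
a=cv2.imread('pics/w_h2_c.png')
cv2.imwrite('pics/w_h2_d.png',cv2.convertScaleAbs(a,alpha=1.6))
```

```text
10.8917
11.7667 11.323704082038102 [524.47504223 171.61471563  70.05271408] [[ 0.0554  0.9985]
 [ 0.9985 -0.0554]] [ 0.24858008  0.85395669 -1.74229065] [ 0.02403509  0.01532348 -0.02811341]
k 4.615384615384615
```

View pics/w_h2_d.png

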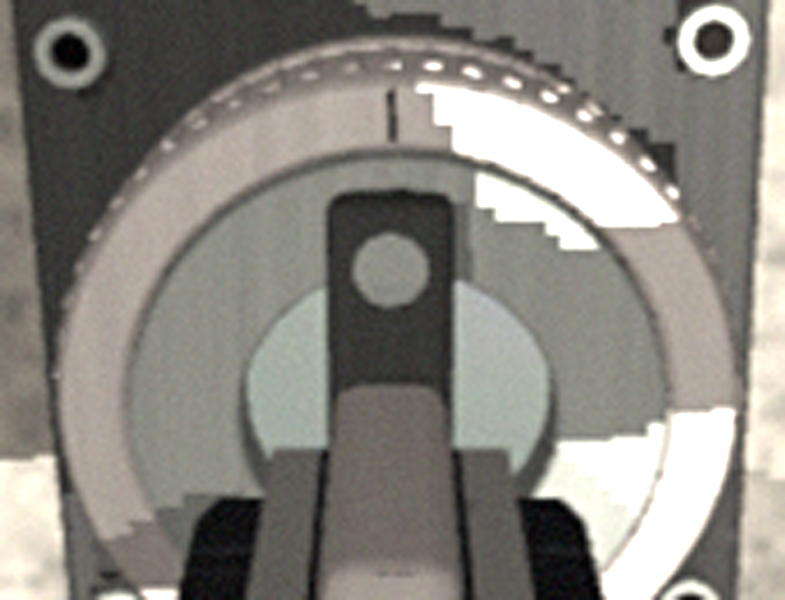

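```bash
cat > fit.py <<'E'
from h import *
from scipy.optimize import least_squares
d=np.load('pics/w_h2.npz');s={'eef_rot':d['R'],'position':d['p']}
k=1/4.6154
p=manip.camera_params('wrist');manip_params=p
import h
manip.camera_params=lambda n:p
def T(c,r,z):
    P=ray('wrist',[140+r*k-.4,175+c*k-.4],z,s); return (s['eef_rot'].T@(P-s['position']))[:2]
def fit(pts,z,R):
    X=np.array([T(*q,z) for q in pts]);f=least_squares(lambda v:np.hypot(*(X-v[:2]).T)-v[2],[0,0,R]);g=least_squares(lambda v:np.hypot(*(X-v[:2]).T)-R,[0,0]);print(f.x.round(2),g.x.round(2),f.fun.round(1));return g.x
u=s['position'][2]-58.1+40
rc=fit([(130,400),(140,330),(175,270),(250,198),(330,165),(398,157),(480,170),(610,255),(650,320),(667,390)],40,34)
fit([(58,375),(80,290),(130,205),(230,120),(330,88),(420,84),(735,400),(720,310),(690,240)],38,44)
b=[T(*q,u+8).round(2) for q in [(391,270),(391,192),(328,250),(454,250),(328,380),(452,380)]];print('bar',b)
m=[T(391,92,38),T(393,140,38)];print('mark',m, np.degrees([np.arctan2(*(x-rc)[::-1]) for x in m]))
E
python3 fit.py
```

```text
[ 0.48  2.03 33.94] [0.41 2.03] [-0.1  0.2 -0.2  0.1  0.1  0.1 -0.1 -0.2 -0.   0.1]
[ 0.08  1.85 43.08] [-1.17  1.77] [ 0.2 -0.2 -0.2  0.3  0.1 -0.1  0.2 -0.2 -0. ]
bar [array([26.93,  1.14]), array([35.71,  1.14]), array([29.21, -5.67]), array([29.2 ,  7.94]), array([14.05, -5.86]), array([14.04,  7.91])]
mark [array([41.99415973,  1.18034569]), array([36.1099001 ,  1.42164715])] [-1.16950733 -0.97511591]
```

Run:
```python
from h import *
R=down(-3.2)
manip.move_l([525.2,172.2,68],R,rate=20)
manip.dwell(.2)
s0=manip.read_state();print(s0['t'],s0['position'],s0['ft_force'],s0['torque'])
r=manip.move_l([525.2,172.2,57.5],R,rate=8,threshold=4)
s=manip.read_state();print(r,s['t'],s['position'],s['ft_force']-s0['ft_force'],s['torque']-s0['torque'])
```

```text
12.275 [525.19667885 172.208008    67.97117471] [ 0.43921057  0.66765841 -1.21204379] [0.07315853 0.00819956 0.00210298]
True 13.4583 [525.18697389 172.1816911   58.01599708] [-0.41052715 -0.26676677  5.89473895] [-0.07291832  0.03177447  0.0065446 ]
```

Run:
```python
from h import *
P=[525.2,172.2,57.9]
manip.move_l(P,down(-3.2),rate=5); manip.dwell(.3)
s=manip.read_state();z0=s['torque'][2];print(s['t'],s['position'],s['ft_force'],s['torque'])
a=-3.2
for i in range(8):
    a-=2
    manip.move_l(P,down(a),rate=20); manip.dwell(.05)
    s=manip.read_state();t=s['torque'][2]-z0
    print(round(a,1),round(s['t'],2),s['position'].round(2),s['ft_force'].round(1),s['torque'].round(3),round(np.degrees(np.arctan2(s['eef_rot'][1,1],s['eef_rot'][0,1])),2))
    if abs(t)>.3: break
```

```text
14.125 [525.20931594 172.20760659  58.00681741] [-0.53444152  0.11625702  4.77492953] [-0.01979754  0.11121886  0.01459335]
-5.2 14.43 [525.29 172.19  57.98] [-0.2 -0.6  4.7] [-0.003  0.095  0.061] -5.14
-7.2 14.72 [525.57 172.2   57.99] [-0.3 -0.1  4. ] [-0.036 -0.036  0.093] -7.13
-9.2 15.03 [525.55 172.18  57.99] [ 0.3 -0.7  5. ] [-0.058 -0.144  0.095] -9.14
-11.2 15.32 [525.6  172.2   57.99] [ 1.4 -1.3  5. ] [-0.08  -0.227  0.105] -11.14
-13.2 15.62 [525.67 172.19  58.01] [ 1.9 -1.1  4.6] [-0.167 -0.356  0.086] -13.14
-15.2 15.93 [525.66 172.21  57.98] [ 2.1 -2.1  4.5] [-0.159 -0.425  0.192] -15.14
-17.2 16.23 [525.7  172.19  58.  ] [ 2.2 -0.   4. ] [-0.155 -0.535  0.229] -17.15
-19.2 16.52 [525.73 172.15  58.01] [ 2.9 -1.7  3.9] [-0.202 -0.702  0.118] -19.14
```

Run:
```python
from h import *
P=[526.2,172.0,57.9]
a=-19.2
for i in range(20):
    a-=1
    manip.move_l(P,down(a),rate=20)
    T=[];F=[]
    for j in range(5):
        manip.dwell(.03); s=manip.read_state();T.append(s['torque']);F.append(s['ft_force'])
    T=np.mean(T,0);F=np.mean(F,0)
    print(round(a,1),round(s['t'],2),s['position'].round(2),F.round(1),T.round(3))
    if T[2]>.24: break
```

```text
-20.2 16.94 [525.82 172.13  57.99] [ 2.5 -0.7  5.4] [-0.104 -0.441  0.143]
-21.2 17.36 [525.87 172.14  57.97] [ 2.7 -0.3  5.7] [-0.113 -0.49   0.121]
-22.2 17.77 [525.9  172.13  57.99] [ 2.4 -0.4  5.8] [-0.138 -0.464  0.138]
-23.2 18.19 [525.93 172.11  57.97] [ 2.5 -0.4  5.8] [-0.122 -0.467  0.117]
-24.2 18.61 [525.94 172.11  57.98] [ 2.5 -0.4  5.9] [-0.121 -0.474  0.111]
-25.2 19.02 [525.94 172.07  57.98] [ 2.  -0.7  5.6] [-0.131 -0.471  0.124]
-26.2 19.44 [526.01 172.08  58.  ] [ 2.8 -0.4  5.6] [-0.154 -0.501  0.122]
-27.2 19.86 [526.01 172.07  57.99] [ 2.2 -0.7  5.4] [-0.151 -0.504  0.129]
-28.2 20.27 [526.06 172.06  57.99] [ 2.5 -0.9  5.3] [-0.158 -0.51   0.117]
-29.2 20.69 [526.05 172.07  57.98] [ 2.7 -0.6  5.6] [-0.168 -0.52   0.109]
-30.2 21.11 [526.1  172.06  57.99] [ 2.5 -1.2  5.1] [-0.171 -0.543  0.13 ]
-31.2 21.52 [526.15 172.01  57.98] [ 2.8 -1.1  5.3] [-0.185 -0.538  0.109]
-32.2 21.94 [526.13 172.02  58.  ] [ 2.8 -1.   5.3] [-0.191 -0.526  0.108]
-33.2 22.36 [526.14 172.03  57.98] [ 2.8 -0.9  5.2] [-0.201 -0.54   0.119]
-34.2 22.77 [526.15 172.01  57.99] [ 2.7 -0.8  5.8] [-0.213 -0.556  0.182]
-35.2 23.19 [526.19 171.97  57.99] [ 2.6 -1.3  5.8] [-0.198 -0.557  0.213]
-36.2 23.61 [526.19 171.97  57.97] [ 3.  -1.5  4.8] [-0.234 -0.532  0.271]
```

Run:
```python
from h import *
P=[526.2,172.0,57.9]
def rd(a):
    T=[];F=[]
    for j in range(6):
        manip.dwell(.03); s=manip.read_state();T.append(s['torque']);F.append(s['ft_force'])
    T=np.mean(T,0);F=np.mean(F,0)
    print(round(a,1),round(s['t'],2),s['position'].round(2),F.round(1),T.round(3));return T
for a in (-37.2,-37.8,-38.3):
    manip.move_l(P,down(a),rate=15)
    if rd(a)[2]>.39: break
manip.dwell(.3); rd(a)
while a<-31:
    a+=1; manip.move_l(P,down(a),rate=20); T=rd(a)
    if T[2]<.06: break
```

```text
-37.2 24.06 [526.22 171.92  58.  ] [ 2.7 -1.6  4.9] [-0.205 -0.542  0.321]
-37.8 24.51 [526.2  171.94  57.98] [ 2.8 -1.5  5.1] [-0.228 -0.566  0.371]
-38.3 24.96 [526.26 171.91  58.  ] [ 2.8 -1.   5.4] [-0.213 -0.584  0.374]
-38.3 25.46 [526.22 171.92  57.99] [ 2.6 -1.   5.2] [-0.239 -0.556  0.403]
-37.3 25.91 [526.21 171.94  57.98] [ 3.1 -1.   5.4] [-0.225 -0.572  0.299]
-36.3 26.36 [526.22 171.94  58.  ] [ 2.9 -1.2  5.2] [-0.227 -0.552  0.27 ]
-35.3 26.81 [526.18 171.97  57.98] [ 2.5 -1.3  4.9] [-0.232 -0.542  0.197]
-34.3 27.26 [526.16 171.95  57.99] [ 2.8 -1.   5.5] [-0.239 -0.557  0.138]
-33.3 27.71 [526.12 171.97  57.99] [ 2.6 -1.3  5.8] [-0.239 -0.542  0.058]
```

Run:
```python
from h import *
P=[526.6,171.8,58.0]
manip.move_l(P,down(-32.6),rate=10);manip.dwell(.1)
s=manip.read_state();print(s['t'],s['position'],s['ft_force'],s['torque'])
P[2]=69
r=manip.move_l(P,down(-32.6),rate=15)
s=manip.read_state();print(r,s['t'],s['position'],s['ft_force'],s['torque'])
P[2]=130
manip.move_l(P,rate=120)
s=shoot('w_after');print(s['t'],s['position'],s['ft_force'],s['torque'],s['finger_gap'])
crop('w_after',100,384,60,440)
```

```text
28.0583 [526.15635089 171.90807358  57.97001036] [3.02259484 0.26570245 5.51909716] [-0.11387924 -0.4651287   0.03417995]
False 28.9417 [526.28582584 171.82736478  68.96091547] [ 0.53879241 -0.23100652 -1.08484235] [-0.04993421 -0.02566713  0.02477431]
29.6 [526.13497187 171.72286381 129.73984031] [-0.22024751 -0.15153023 -1.0718056 ] [ 0.02702213  0.02068033 -0.03652947] 10.587601446495187
k 2.1052631578947367
```

View pics/w_after_c.png

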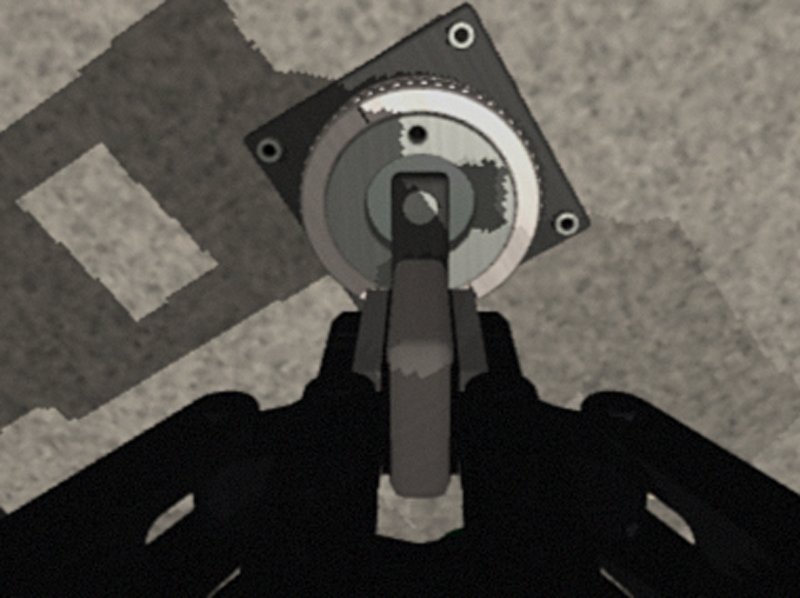

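Run:
```python
from h import *
R=down(-70.3)
manip.goto([507.8,-216.8,110],R)
manip.move_l([507.8,-216.8,56],R,rate=100);manip.dwell(.15)
s=shoot('w_back');s0=s;print(s['t'],s['position'],s['ft_force'],s['torque'])
r=manip.move_l([507.8,-216.8,43.3],R,rate=20,threshold=5)
s=manip.read_state();print(r,s['t'],s['position'],s['ft_force']-s0['ft_force'],s['torque'])
crop('w_back',100,384,60,440)
```

```text
31.9417 [ 508.34924001 -217.07036688   56.72543381] [-0.86760281  0.06858757 -0.99147026] [-0.03709563  0.0101277  -0.01352775]
True 32.575 [ 507.5919583  -216.69289105   44.09502572] [ 0.11746551 -0.20674484  4.9267132 ] [-0.00014544 -0.01717804 -0.06118141]
k 2.1052631578947367
```

View pics/w_back_c.png

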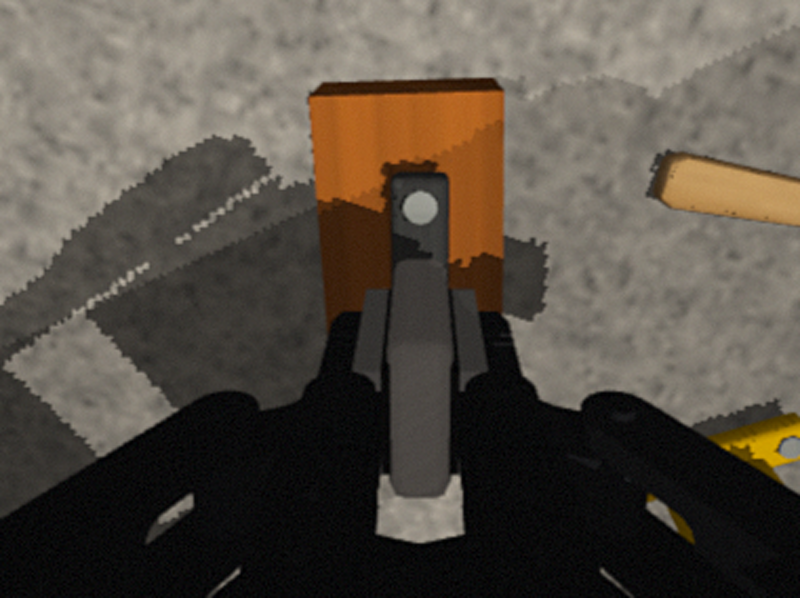

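Its height in the stand is the same as when I gripped it (44.1), so it is seated. I'll let go and retreat, then check.

Run:
```python
from h import *
R=down(-70.3)
manip.move_l([507.8,-216.8,43.8],R,rate=10)
manip.gripper_to(50)
manip.move_l([507.8,-216.8,190],R,rate=120)
manip.dwell(.3)
s=shoot('w_fin');print(s['t'],s['position'],s['ft_force'],s['finger_gap'])
crop('w_fin',85,285,125,392)
cv2.imwrite('pics/top_fin.png',manip.get_image('top')[:,:,::-1])
```

```text
34.95 [ 507.64821927 -216.69251608  189.55528083] [ 0.42095537 -0.26429023  0.49120333] 50.20923429765494
k 2.9962546816479403
```

View pics/w_fin_c.png

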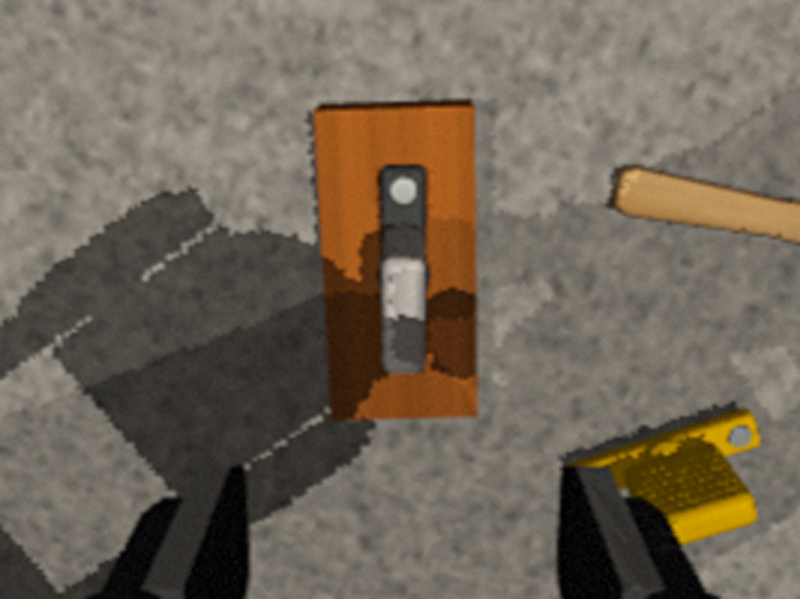

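View pics/top_fin.png

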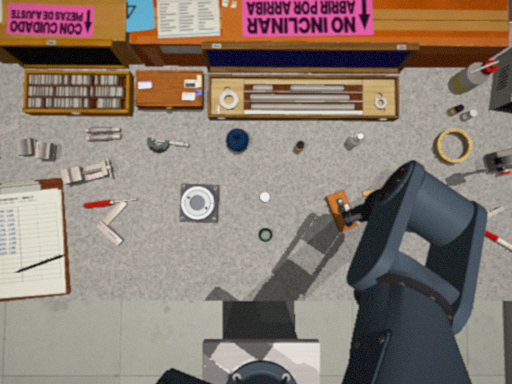

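```bash
python3 -c "
from station import manip
print(manip.hand_in())"
```

```text
the job is handed in; nothing more can be done
None
```

The ring is tightened to about 0.4 N m and the spanner is back upright in its stand. I handed the job in at about 35 s of the 72 s allowed; hand-in reports no verdict.

- **Pins in the holes:** I set the spanner over the ring from close wrist-camera pictures. Both pins went home on the first light press of about 6 N, with the bar at the height expected for the ring face. No searching was needed.
- **Tightening:** the ring turned clockwise at about 0.12 N m for roughly 0.52 rad, until it met the glass. I then tightened it to a measured 0.40 N m. I eased the torque down to about 0.03 N m before lifting the spanner straight out.
- **Ring not slackened:** the picture after lifting shows the hole still in line with the bar at the turned position.
- **Spanner in the stand:** it settled at the same height as when I first gripped it. The last wrist picture shows it upright in the slot, about 1–2 mm along from where it started. The gripper is open and well clear.
- **Bystanders:** those visible in the last top view look unmoved; the arm hides part of the brush there.

**Disagreements:** the top camera placed the ring up to about 3 mm from where the wrist camera did. The wrist camera's calibration also gave readings about 2.5 mm apart between scripts. I therefore placed the pins by measuring the bar and ring in the same picture. While the ring was turning there was a steady sideways force of about 2.5 N, which went away once the spanner was lifted.

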